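Refill the water-softener tablet feeder

TASK

Refill the tablet feeder beside the sink: first turn its red isolator handle to off, then twist the blue cap loose and take it off, and put every softener tablet lying on the worktop into the feeder's basket. Put the cap back down over the basket, twist it clockwise until it is fully locked, and only then turn the isolator back on; leave the brush, the tin and the white cosmetics pot where they are.

Things in the scene. Friction and masses are not known exactly. Their poses are not given: they have to be found in the camera images.
- isolator (a joint): Angle (rad) of the red isolator handle about the vertical axis: 0 = off, 1.047 = on (60 degrees clockwise, seen from above). An over-centre spring of at most 0.08 N m snaps it to whichever end is nearer and holds it there; end stops at both ends.
- isolator_grip (a point): Centre of the red isolator handle's bar, on the vertical turning axis, 105 mm above the worktop. Bar 52 mm long, 16 wide, 26 high, top 13 mm above this point, over a 74 mm square grey box with a yellow top. x runs along the bar, away from the pointer. On: bar front to back (feeder x), white pointer line at the front by the green dot. Off: 60 degrees counterclockwise of that from above, pointer by the black dot.
- basket (a point): Centre of the inner floor of the feeder's open round basket, 33 mm above the worktop; axes of the feeder: x to its back, y to its left, z up. Inside 68 mm across, 52 mm deep, rim 85 mm above the worktop, wall 3 mm. The isolator's axis is 140 mm away towards -y. Two bayonet tabs outside the basket hold the cap's lugs down.
- feeder: White feeder fixed to the worktop, its place and turn vary: deck 135 mm in x (front to back), 260 mm in y, 30 mm high; origin on the worktop, 55 mm in -y from the basket's axis. The basket (under the cap at first) is at its left, the isolator on its right.
- cap_grip (a point): Centre of the white bar on top of the blue hollow cap (106 mm across, open below, 0.14 kg, locked on the feeder at the start). Bar 62 mm long along this x, 16 wide, 28 high, top 12 mm above this point; cap's roof 15 mm below it, its lower rim 83 mm below it. Same after a half turn. When locked, this point is 80 mm above the basket's floor, on its axis.
- cap_rim (a point): Centre of the cap's open lower rim; same axes as the bar, x along it. Locked: rim on the deck, bar along the feeder's x, turned clockwise (from above) to a stop. At 50 to 145 degrees counterclockwise of that it is free of the tabs and goes straight up and down over the basket. Sideways play 2 mm, vertical play when locked 2.5 mm.
- tablet0_c (a point): Centre of a softener tablet: white upright cylinder with a green band, 28 mm across, 22 mm high, lying flat on the worktop to the left of or in front of the feeder, 22 g. z up. May be absent (then None).
- tablet1_c (a point): Centre of a softener tablet: white upright cylinder with a green band, 28 mm across, 22 mm high, lying flat on the worktop to the left of or in front of the feeder, 22 g. z up. May be absent (then None).
- tablet2_c (a point): Centre of a softener tablet: white upright cylinder with a green band, 28 mm across, 22 mm high, lying flat on the worktop to the left of or in front of the feeder, 22 g. z up. May be absent (then None).
- tablet3_c (a point): Centre of a softener tablet: white upright cylinder with a green band, 28 mm across, 22 mm high, lying flat on the worktop to the left of or in front of the feeder, 22 g. z up. May be absent (then None).
- tablet4_c (a point): Centre of a softener tablet: white upright cylinder with a green band, 28 mm across, 22 mm high, lying flat on the worktop to the left of or in front of the feeder, 22 g. z up. May be absent (then None).
- brush_1: Wooden scrubbing brush with dark bristles, 61 x 154 x 46 mm, origin at the centre of its underside; to be left alone.
- tin_1: Food tin, 57 mm across, 72 mm high, origin at the centre of its underside; to be left alone.
- pot_2: Flat white cosmetics pot with a grey lid, 84 mm across, 27 mm high, origin at the centre of its underside; to be left alone.
Not all that is in view belongs to the job. Leave any pink look-alike of the part that bears tablet3_c alone.

How it is judged:
By the outcome, as a careful person would: the job done as asked, in the order asked, and still so for the second after the job is handed in, with the robot touching nothing.
Of tablet0, tablet1, tablet2, tablet3, tablet4 only 3 to 5 are there at a start; the rules pass over those that are not, and their reading is None.
At some moment in a run one of tablet0, tablet1, tablet2, tablet3, tablet4 may be knocked a few centimetres aside while the robot is not near it.
It also fails if it takes over 205 s, if anything falls off the work surface, if the arm or the gripper's body presses on something with over 40 N, if the wrist force passes 120 N, or if a joint passes its speed limit or range.

ROBOT

A 6-joint arm with a two-finger parallel gripper is mounted at the origin on a cart in front of the work surface, level with it; the furniture and walls round the work are solid. World frame = base frame: x ahead of the robot, y to its left, z up, the work surface at z = 0. Lengths are in m, angles in rad, forces in N, time in s.
With the tool pointing down it reaches from about 0.325 to 0.9 m from the base axis. Payload 6.1 kg.
Tool frame: the origin (TCP) lies midway between the tips of the shut fingers; the grasp point (between the pads) lies 19 mm behind it; z points along the fingers, y is the line along which they close (so a half turn about z gives the same grasp; the last joint's range is limited). The gripper opens to 85 mm and grips with 20 to 120 N. Pads are 22 mm wide; open, the fingers measure 114 mm over their backs; the gripper's body (76 mm by 85 mm) begins 54 mm behind the grasp point. The pads swing forward as they close: fully open they stand 13 mm farther back than shut.
Start: joints at [-1.288, 0.22, 1.526, -0, 1.395, -0.126], TCP at [0.248, -0.573, 0.206] pointing down, gripper open.
Joint ranges: [-2.98, 2.98], [-0.91, 2.08], [0.09, 2.57], [-1.24, 4.39], [0.2, 2.65], [-2.68, 2.68]. Speed limits (rad/s): [2.57, 2.57, 3.01, 3.14, 3.14, 3.14].

INTERFACE

Orientations are given as [roll, pitch, yaw] about the fixed x, y, z axes, in that order (R = Rz(yaw) Ry(pitch) Rx(roll)).
In Python, from plant import movep, move_l, set_joints, gripper_to, hold, inverse_kinematics, observe, get_image, get_calibration, Unreachable, job_done gives the robot as it stands. Calls block until the motion is done:
- movep(position, orientation): joint-space move of the TCP to a pose.
- move_l(position, feed=0.15, rotation=None, max_force=None): straight line of the TCP; rotation=None keeps the orientation; feed is the mean speed in m/s. With max_force (N) it stops when the force on the tool has changed by that much, and returns True; else False.
- set_joints(angles): joint-space move.
- gripper_to(opening, f_grip=None): finger opening in m; f_grip is the grip in N (None keeps the last); returns when the fingers have stopped.
- hold(seconds).
- inverse_kinematics(position, orientation): joint angles nearest the present ones, or None.
- observe(): the state.
- get_image(name): name is "scene" or "top" or "wrist"; returns (picture, depth): 384x512x3 uint8, red, green, blue; 384x512 float32, m along the optical axis (not along the pixel's ray), 0 where there is no reading.
- get_calibration(name): a dict with "intrinsics" (3x3 intrinsics, pixels), "world_from_camera" (4x4, takes a point from camera to world coordinates). Camera axes: x right, y down, z forward; pixel columns grow to the right and rows downward; lengths in m; the calibration is good to about 2 mm. A picture is of the moment at which its call begins: read the wrist's pose just before it. get_calibration takes no time and is no camera call; for the wrist camera it gives the pose at the moment of the call.
A pose or a line that the arm cannot do raises Unreachable and nothing moves.
- job_done(): hands the job in; it is judged then, once.
The state is a dict: "time_s": time; "q": joint angles; "joint_velocities": joint speeds; "joint_torque": joint torques, N m; "eef_pos": TCP position; "tcp_rot": TCP orientation; "ft_force": force on the tool from outside, world axes, zero at the start; "torque": the same for the moment, N m; "opening": finger opening in m; "grasp_force": force on a finger pad.
Only numpy, scipy, OpenCV 4.12 (cv2) and the standard library are available. Lean on these libraries where they do the work, as an engineer would, in place of code of your own. Each camera call takes 0.05 s, during which the arm holds its last target. There are 200 camera calls.

## Working session

There is one attempt and no reset: what is moved stays moved. The work goes in short steps, each a Python script; the robot and the scene stay as the last script left them, time stands still between calls to the robot, and variables do not carry over. Pictures are saved under pics/ and viewed, at most 14 in all, crops included, and the job is handed in when it is done.

```bash
ls; mkdir -p pics
python3 - <<'E'
from plant import *
import cv2,numpy as np
o=observe();print(o)
for n in("scene","top"):
    p,d=get_image(n);cv2.imwrite(f"pics/{n}0.png",p[:,:,::-1]);np.savez(f"{n}0.npz",p=p,d=d,**get_calibration(n));c=get_calibration(n);print(n,c["intrinsics"].round(1).tolist(),c["world_from_camera"].round(3).tolist(),(d>0).mean())
E
```

```text
pics
{'time_s': 0.0, 'q': array([-1.28808701e+00,  2.21257672e-01,  1.52758756e+00,  3.64912972e-06,
        1.39471655e+00, -1.26121910e-01]), 'joint_velocities': array([-6.51795594e-04, -1.26568905e-03,  1.40023709e-03, -1.64288711e-03,
        2.14859478e-03, -8.55679364e-05]), 'joint_torque': array([-2.10869825e-03, -4.96903503e+01, -3.89396811e+01, -1.49238012e-04,
        1.10608895e-02,  3.51899621e-05]), 'eef_pos': array([ 0.24826281, -0.57286767,  0.20469222]), 'tcp_rot': array([-3.13963962e+00, -2.51255401e-04,  4.08830343e-01]), 'ft_force': array([0.24785457, 0.32886046, 0.12536717]), 'torque': array([-0.0275296 , -0.01234936,  0.02079264]), 'grasp_force': 0.0, 'opening': 0.08539703979711366}
scene [[434.5, 0.0, 252.4], [0.0, 434.5, 193.5], [0.0, 0.0, 1.0]] [[-0.552, -0.543, 0.633, -0.13], [-0.834, 0.371, -0.409, 0.677], [-0.013, -0.753, -0.657, 0.793], [0.0, 0.0, 0.0, 1.0]] 0.9958648681640625
top [[375.8, 0.0, 259.8], [0.0, 375.8, 187.7], [0.0, 0.0, 1.0]] [[0.007, -0.996, 0.094, 0.475], [-0.998, -0.012, -0.06, 0.262], [0.061, -0.093, -0.994, 1.077], [0.0, 0.0, 0.0, 1.0]] 0.9113566080729166
```

View pics/scene0.png

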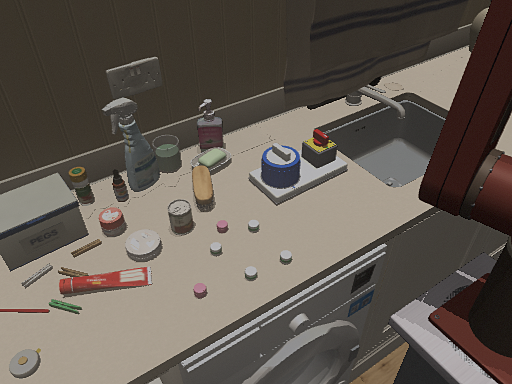

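View pics/top0.png

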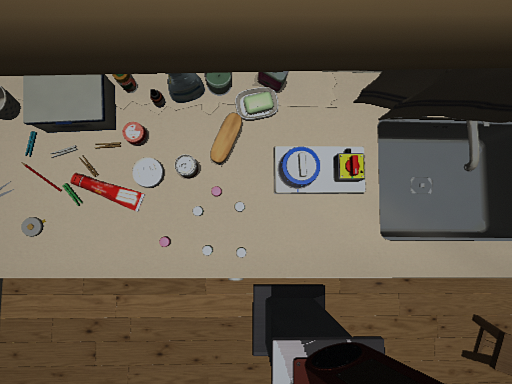

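The scene holds four white tablets, at top-view pixels (197,211), (239,207), (207,250) and (241,252). There are two pink look-alikes at (216,191) and (165,241). The cap is at (301,166) and the isolator at (351,166). Next I'll measure these from both views.

```bash
cat > h.py <<'E'
from plant import *
import cv2,numpy as np
def ray(c,uv,z):
    "pixels -> points on plane at height z"
    uv=np.atleast_2d(np.asarray(uv,float));K=c["intrinsics"];T=c["world_from_camera"]
    d=np.c_[uv,np.ones(len(uv))]@np.linalg.inv(K).T@T[:3,:3].T
    return T[:3,3]+d*((z-T[2,3])/d[:,2])[:,None]
def two(c1,u1,c2,u2):
    "closest point of two rays, gap"
    A=[];o=[]
    for c,u in((c1,u1),(c2,u2)):
        T=c["world_from_camera"];d=T[:3,:3]@np.linalg.inv(c["intrinsics"])@[*u,1];A.append(d/np.linalg.norm(d));o.append(T[:3,3])
    s=np.linalg.lstsq(np.c_[A[0],-A[1]],o[1]-o[0],rcond=None)[0]
    a=o[0]+s[0]*A[0];b=o[1]+s[1]*A[1];return (a+b)/2,np.linalg.norm(a-b)
def cloud(c,d):
    v,u=np.indices(d.shape);K=c["intrinsics"];T=c["world_from_camera"]
    P=np.stack([(u-K[0,2])/K[0,0]*d,(v-K[1,2])/K[1,1]*d,d],-1)
    return P@T[:3,:3].T+T[:3,3]
def blobs(m,lo,hi):
    n,l,s,c=cv2.connectedComponentsWithStats(m.astype(np.uint8),connectivity=8)
    return [(s[i,4],c[i],l==i) for i in range(1,n) if lo<=s[i,4]<=hi]
def masks(p):
    h=cv2.cvtColor(p,cv2.COLOR_RGB2HSV).astype(int);H,S,V=h[...,0],h[...,1],h[...,2]
    return dict(white=(S<45)&(V>150),blue=(H>105)&(H<130)&(S>100)&(V>60),red=((H<6)|(H>174))&(S>150)&(V>80),yellow=(H>22)&(H<35)&(S>120)&(V>110))
def snap(n,f):
    c=get_calibration(n);p,d=get_image(n);cv2.imwrite(f"pics/{f}.png",p[:,:,::-1]);np.savez(f+".npz",p=p,d=d,**c);return p,d,c
def line(P):
    "in-plane principal direction"
    q=P[:,:2]-P[:,:2].mean(0);w,v=np.linalg.eigh(q.T@q);return np.arctan2(v[1,1],v[0,1]),np.sqrt(w/len(q))
E
cat > a.py <<'E'
from h import *
for n in("top","scene"):
    z=np.load(n+"0.npz");p,d=z["p"],z["d"];P=cloud(z,d);m=masks(p)
    reg=(P[...,0]>.3)&(P[...,0]<.85)&(P[...,1]>-.2)&(P[...,1]<.75)&(P[...,2]>-.02)&(P[...,2]<.2)
    for k in m:
        for a,c,b in blobs(m[k]&reg,12 if k=="white" else 25,3000):
            Q=P[b];zt=np.percentile(Q[:,2],80);print(n,k,a,c.round(1),"med",np.median(Q,0).round(3),"z80",zt.round(3),"ray",ray(z,c,zt)[0,:2].round(3),"ang",line(Q)[0].round(2))
E
python3 a.py
```

```text
top white 12 [235.6  98.1] med [0.834 0.272 0.021] z80 0.023 ray [0.833 0.27 ] ang 2.99
top white 69 [242.3 106.1] med [0.815 0.251 0.005] z80 0.007 ray [0.814 0.251] ang -3.0
top white 12 [277.1  99.9] med [0.834 0.151 0.02 ] z80 0.023 ray [0.83 0.15] ang -3.11
top white 113 [257.3 103.5] med [0.815 0.209 0.034] z80 0.036 ray [0.814 0.208] ang 1.8
top white 52 [258.3 113.9] med [0.793 0.203 0.005] z80 0.007 ray [0.793 0.204] ang 1.8
top white 14 [122.7 127.6] med [0.745 0.594 0.001] z80 0.003 ray [0.744 0.591] ang 2.72
top white 126 [131.6 131.9] med [0.72  0.553 0.051] z80 0.053 ray [0.72  0.552] ang 0.89
top white 368 [281.4 168.8] med [0.634 0.143 0.03 ] z80 0.032 ray [0.628 0.139] ang -3.1
top white 1388 [332.3 171.2] med [0.607 0.002 0.031] z80 0.032 ray [ 0.624 -0.007] ang 2.92
top white 601 [300.9 164.9] med [0.629 0.097 0.101] z80 0.105 ray [0.629 0.096] ang 1.54
top white 674 [146.4 171.4] med [0.615 0.514 0.029] z80 0.03 ray [0.615 0.514] ang 0.88
top white 221 [185.2 164.9] med [0.629 0.401 0.07 ] z80 0.072 ray [0.629 0.402] ang -2.93
top white 12 [365.  169.5] med [ 0.63
[... 2572 characters left out ...]
0.717 0.553 0.05 ] z80 0.051 ray [0.717 0.553] ang -2.37
scene white 184 [132.  275.3] med [0.544 0.57  0.009] z80 0.012 ray [0.541 0.571] ang 1.32
scene blue 213 [281.2 158.5] med [0.609 0.109 0.098] z80 0.099 ray [0.614 0.103] ang 1.21
scene red 51 [320.3 133.2] med [ 0.629 -0.042  0.117] z80 0.119 ray [ 0.626 -0.041] ang 2.58
scene red 442 [105.5 280. ] med [0.558 0.618 0.02 ] z80 0.031 ray [0.546 0.626] ang 1.11
scene red 80 [ 64.5 283. ] med [0.584 0.703 0.034] z80 0.036 ray [0.583 0.703] ang 2.08
scene yellow 93 [314.1 145.2] med [ 0.628 -0.022  0.085] z80 0.086 ray [ 0.626 -0.022] ang -3.13
scene yellow 32 [330.2 143.8] med [ 0.606 -0.066  0.085] z80 0.086 ray [ 0.605 -0.064] ang 2.29
```

Run:
```python
from h import *
movep([.60,.03,.33],[np.pi,0,0])
p,d,c=snap("wrist","w1");print(observe()["eef_pos"],observe()["tcp_rot"],observe()["time_s"])
print(c["world_from_camera"].round(3).tolist(),c["intrinsics"][0,0])
P=cloud(c,d);m=masks(p)
for k in("blue","red","yellow"):
    for a,u,b in blobs(m[k],60,30000):
        Q=P[b];print(k,a,u.round(),np.median(Q,0).round(4),"z",np.percentile(Q[:,2],[20,80]).round(3),line(Q)[0].round(3))
for lo,hi in((.1,.125),(.022,.042)):
  for a,u,b in blobs((P[...,2]>lo)&(P[...,2]<hi),200,1e6):
    Q=P[b].astype(np.float32);r=cv2.minAreaRect(Q[:,:2]);print(lo,a,u.round(),np.median(Q,0).round(4),[np.round(x,4) for x in r],line(Q)[0].round(3))
```

```text
[0.59999291 0.0291507  0.32973761] [ 3.14143473e+00  4.12276787e-04 -1.09223337e-03] 2.6667
[[-0.002, -0.962, -0.272, 0.668], [-1.0, 0.002, 0.0, 0.029], [0.0, 0.272, -0.962, 0.499], [0.0, 0.0, 0.0, 1.0]] 267.64565242179884
blue 1424 [212. 140.] [0.6358 0.0905 0.0992] z [0.099 0.1  ] 2.252
red 350 [309. 141.] [ 0.6319 -0.0465  0.1194] z [0.118 0.12 ] -3.035
red 82 [296. 141.] [ 0.6296 -0.0321  0.0967] z [0.096 0.097] -2.495
yellow 73 [312. 119.] [ 0.6611 -0.0588  0.0867] z [0.086 0.087] 1.575Traceback (most recent call last):
  File "<stdin>", line 11, in <module>
cv2.error: OpenCV(4.12.0) /io/opencv/modules/imgproc/src/convhull.cpp:143: error: (-215:Assertion failed) total >= 0 && (depth == CV_32F || depth == CV_32S) in function 'convexHull'
```

View pics/w1.png

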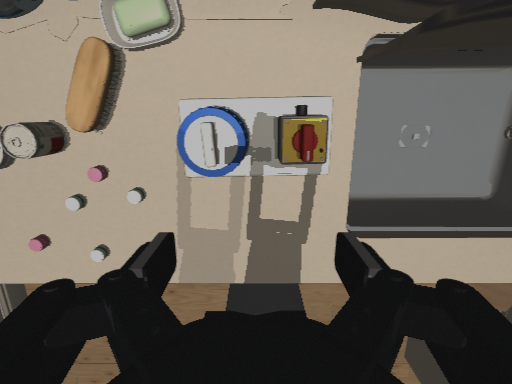

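The wrist view shows the cap centre near (212,142) and the red handle at (306,142), running front to back in the "on" position. Next I'll fit rectangles to get angles and centres.

Run:
```python
from h import *
c=np.load("w1.npz");p,d=c["p"],c["d"];P=cloud(c,d);m=masks(p)
def rect(M):
  for a,u,b in blobs(M,100,1e6):
    Q=np.ascontiguousarray(P[b][:,:2],np.float32);r=cv2.minAreaRect(Q);print(a,u.round(),np.median(P[b],0).round(4),[np.round(x,4) for x in r],line(P[b])[0].round(3))
print("bars");rect((P[...,2]>.106)&(P[...,2]<.13)&(P[...,0]>.5))
print("deck");rect((P[...,2]>.022)&(P[...,2]<.13)&(P[...,0]>.5)&(P[...,1]<.165))
print("box");rect((P[...,2]>.075)&(P[...,2]<.13)&(P[...,0]>.5)&(P[...,1]<.03))
print("cap");b=m["blue"]&(P[...,2]>.09)
x,y=P[b][:,0],P[b][:,1];s=cv2.minEnclosingCircle(np.ascontiguousarray(P[b][:,:2],np.float32));print(s)
z=np.load("top0.npz");zc=masks(z["p"]);s0=np.load("scene0.npz")
for n,q in(("top",z),("scene",s0)):
  PP=cloud(q,q["d"]);B=masks(q["p"])["blue"]&(PP[...,2]>.093);print(n,cv2.minEnclosingCircle(np.ascontiguousarray(PP[B][:,:2],np.float32)))
```

```text
bars
818 [370.  11.] [ 0.7917 -0.1158  0.118 ] [array([ 0.7911, -0.1156]), array([0.1479, 0.0073]), np.float64(84.2473)] 1.442
583 [209. 144.] [0.6286 0.0923 0.1256] [array([0.6276, 0.0939]), array([0.0611, 0.0163]), np.float64(4.0832)] -3.071
465 [308. 142.] [ 0.6302 -0.0445  0.1193] [array([ 0.6289, -0.0459]), array([0.0514, 0.0162]), np.float64(0.9312)] -3.128
deck
852 [372.  12.] [ 0.7911 -0.1182  0.1177] [array([ 0.7911, -0.1156]), array([0.1479, 0.0073]), np.float64(84.2473)] 1.442
11803 [256. 136.] [0.6369 0.0274 0.0837] [array([0.6282, 0.0268]), array([0.1355, 0.26  ]), np.float64(1.1638)] 1.567
box
852 [372.  12.] [ 0.7911 -0.1182  0.1177] [array([ 0.7911, -0.1156]), array([0.1479, 0.0073]), np.float64(84.2473)] 1.442
2310 [304. 139.] [ 0.6328 -0.0406  0.087 ] [array([ 0.6296, -0.046 ]), array([0.0738, 0.0735]), np.float64(1.4503)] 2.036
cap
((0.6351032853126526, 0.0834374949336052), 0.06381962448358536)
top ((0.6744986176490784, 0.3824924826622009), 0.3406326472759247)
scene ((0.3193586766719818, 0.43856218457221985), 0.5090048909187317)
```

```bash
cat >> h.py <<'E'
PI=np.pi;FY=.015
ISO=np.array([.6292,-.0459]);CAP=np.array([.6276,.0939])
def st(t=""):
    o=observe();print(t,"t%.1f"%o["time_s"],o["eef_pos"].round(4),"yaw%.3f"%o["tcp_rot"][2],"F",o["ft_force"].round(1),"Tz%.2f"%o["torque"][2],"op%.4f"%o["opening"],"g%.0f"%o["grasp_force"])
def turn(xy,z,a,b,n=5,feed=.15):
    for y in np.linspace(a,b,n+1)[1:]: move_l([*xy,z],feed=feed,rotation=[PI,0,y])
E
python3 - <<'E'
from h import *
gripper_to(.045)
movep([*ISO,.17],[PI,0,FY]);st()
print(move_l([*ISO,.092],feed=.08,max_force=8));st("down")
gripper_to(0,30);st("grip")
turn(ISO,.092,FY,FY+1.047,6);st("turned")
gripper_to(.045);st("rel")
move_l([*ISO,.2])
movep([.57,.03,.33],[PI,0,0]);st();p,d,c=snap("wrist","w2")
P=cloud(c,d)
for a,u,b in blobs((P[...,2]>.106)&(P[...,2]<.14)&(P[...,0]>.5)&(P[...,0]<.75),100,1e6):
    print(u.round(),[np.round(x,4) for x in cv2.minAreaRect(np.ascontiguousarray(P[b][:,:2],np.float32))],line(P[b])[0].round(3))
cv2.imwrite("pics/w2c.png",cv2.resize(p[60:220,150:370,::-1],None,fx=2.5,fy=2.5))
E
```

```text
t3.9 [ 0.6301 -0.0457  0.1715] yaw0.015 F [ 0.3 -0.5  0.4] Tz0.03 op0.0448 g0
False
down t5.0 [ 0.6298 -0.046   0.0928] yaw0.015 F [0.6 0.7 0. ] Tz-0.01 op0.0450 g0
grip t5.5 [ 0.6296 -0.0455  0.0927] yaw0.015 F [-1.1  3.4  4.5] Tz0.02 op0.0127 g30
turned t7.4 [ 0.6301 -0.0464  0.0931] yaw1.059 F [-0.3  0.1  5.4] Tz0.04 op-0.0002 g3
rel t7.9 [ 0.6284 -0.0457  0.0911] yaw1.061 F [-0.2  0.2 -0.5] Tz0.01 op0.0448 g0
 t9.8 [0.5697 0.0299 0.3286] yaw0.001 F [ 0.1  0.7 -0.9] Tz0.02 op0.0450 g0
[209. 121.] [array([0.6271, 0.0939]), array([0.0618, 0.0164]), np.float64(3.9924)] -3.07
[309. 120.] [array([ 0.6282, -0.0458]), array([0.051, 0.016]), np.float64(0.8815)] -3.13
```

View pics/w2c.png

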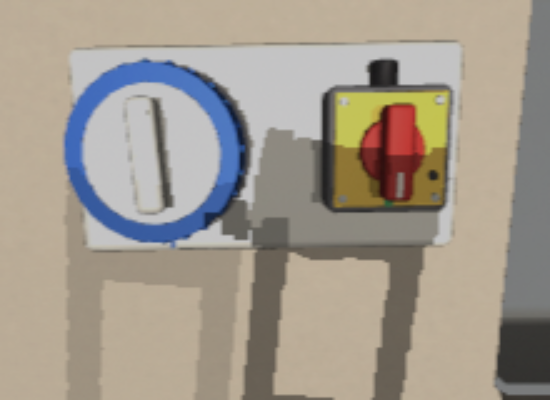

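The handle is still "on", with the pointer at the green dot, so the grip slipped during the turn. I'll grip lower and harder and check each step.

Run:
```python
from h import *
gripper_to(.045)
movep([*ISO,.15],[PI,0,FY])
print(move_l([*ISO,.089],feed=.05,max_force=8));st("down")
gripper_to(0,70);st("grip")
p,d,c=snap("scene","s3");cv2.imwrite("pics/s3c.png",cv2.resize(p[90:210,230:390,::-1],None,fx=4,fy=4))
P=cloud(c,d)
for i in range(1,4):
    turn(ISO,.089,FY+.15*(i-1),FY+.15*i,1);st()
```

```text
False
down t12.3 [ 0.6296 -0.046   0.0895] yaw0.015 F [ 0.3  0.4 -0.5] Tz-0.00 op0.0451 g0
grip t12.7 [ 0.6294 -0.0454  0.0897] yaw0.015 F [-2.2  2.8  4.9] Tz0.01 op0.0126 g69
 t13.1 [ 0.6295 -0.0455  0.0897] yaw0.166 F [-1.8  2.3  4.7] Tz-0.02 op0.0127 g69
 t13.4 [ 0.6295 -0.0456  0.0897] yaw0.316 F [-2.5  3.1  6.1] Tz-0.09 op0.0126 g69
 t13.7 [ 0.6295 -0.0457  0.0897] yaw0.466 F [-2.   3.7  5.3] Tz-0.03 op0.0127 g69
```

View pics/s3c.png

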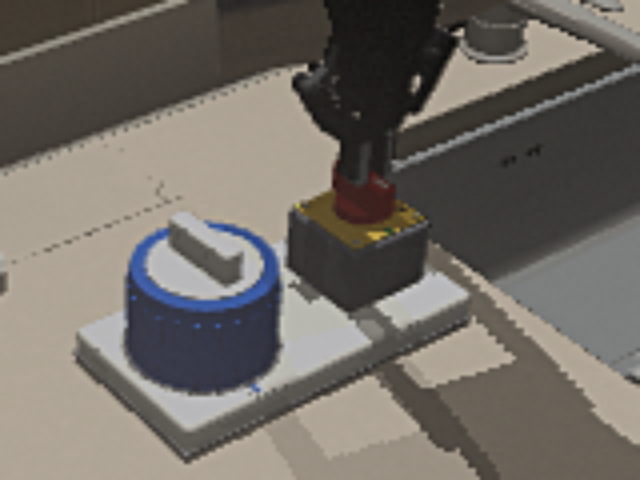

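The fingers hold the red bar and it turns with them. I'll carry on.

Run:
```python
from h import *
for i in range(4,8):
    turn(ISO,.089,FY+.15*(i-1),FY+.15*i,1);st()
gripper_to(.045);st("rel")
move_l([*ISO,.2])
movep([.57,.05,.33],[PI,0,0]);st();p,d,c=snap("wrist","w4")
P=cloud(c,d)
for a,u,b in blobs((P[...,2]>.106)&(P[...,2]<.14)&(P[...,0]>.5)&(P[...,0]<.75),100,1e6):
    print(u.round(),[np.round(x,4) for x in cv2.minAreaRect(np.ascontiguousarray(P[b][:,:2],np.float32))],line(P[b])[0].round(3))
```

```text
t14.0 [ 0.6296 -0.0458  0.0897] yaw0.616 F [-1.2  1.7  5.3] Tz0.01 op0.0131 g69
 t14.3 [ 0.6296 -0.0459  0.0897] yaw0.763 F [-0.2  1.9  6.9] Tz0.09 op0.0127 g69
 t14.6 [ 0.6297 -0.0459  0.0897] yaw0.912 F [-1.1  1.9  4.6] Tz0.09 op0.0126 g69
 t14.9 [ 0.6298 -0.046   0.0897] yaw1.060 F [-0.1  1.8  5.9] Tz0.03 op0.0123 g69
rel t15.3 [ 0.6289 -0.046   0.0886] yaw1.064 F [-0.7 -1.4  0.2] Tz0.02 op0.0450 g0
 t17.3 [0.5697 0.0498 0.3286] yaw0.001 F [0.  0.2 0.7] Tz-0.03 op0.0451 g0
[223. 122.] [array([0.6271, 0.094 ]), array([0.0618, 0.0162]), np.float64(3.8231)] -3.07
[324. 120.] [array([ 0.6292, -0.0466]), array([0.0521, 0.016 ]), np.float64(60.8882)] 1.062
```

Run:
```python
from h import *
gripper_to(.045);Y=.055
movep([*CAP,.16],[PI,0,Y])
print(move_l([*CAP,.102],feed=.05,max_force=8));st("down")
gripper_to(0,100);st("grip")
for i in range(1,9):
    turn(CAP,.102,Y+.2*(i-1),Y+.2*i,1);st()
print(move_l([*CAP,.215],feed=.08,max_force=25));st("up")
p,d,c=snap("scene","s5");cv2.imwrite("pics/s5c.png",cv2.resize(p[60:240,200:400,::-1],None,fx=3,fy=3))
```

```text
False
down t19.6 [0.628  0.0939 0.1025] yaw0.055 F [0.6 0.3 0.2] Tz0.05 op0.0450 g0
grip t20.1 [0.6276 0.0939 0.102 ] yaw0.055 F [ 0.1 -1.   0.3] Tz-0.01 op-0.0002 g0
 t20.5 [0.6276 0.0939 0.102 ] yaw0.252 F [ 0.7 -0.4 -0.8] Tz-0.02 op-0.0002 g0
 t20.8 [0.6276 0.0939 0.102 ] yaw0.450 F [-0.6  0.9 -0. ] Tz0.03 op0.0000 g0
 t21.2 [0.6276 0.0939 0.102 ] yaw0.649 F [0.9 0.8 0.6] Tz-0.01 op-0.0002 g0
 t21.5 [0.6276 0.0939 0.102 ] yaw0.849 F [-0.7  1.3 -0.3] Tz-0.01 op0.0002 g0
 t21.9 [0.6276 0.0939 0.102 ] yaw1.049 F [-0.3  0.3 -0.1] Tz-0.01 op-0.0003 g0
 t22.2 [0.6276 0.0939 0.102 ] yaw1.249 F [ 0.  -0.5  0.1] Tz0.00 op-0.0003 g0
 t22.6 [0.6276 0.0939 0.102 ] yaw1.449 F [ 0.2  0.  -0.6] Tz0.04 op0.0000 g0
 t22.9 [0.6276 0.0939 0.102 ] yaw1.649 F [-0.1  0.2 -0.2] Tz-0.00 op0.0003 g0
False
up t24.5 [0.6272 0.0939 0.2142] yaw1.655 F [-0.9 -0.3 -0.9] Tz0.05 op0.0000 g0
```

View pics/s5c.png

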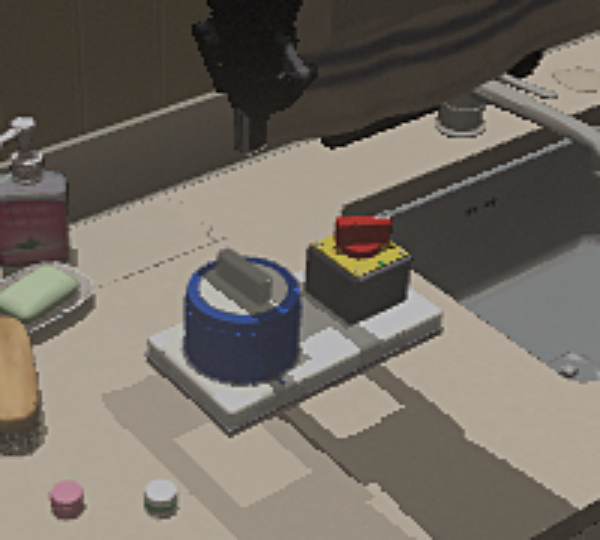

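The fingers closed above the cap's bar: the tips near crop pixel (250,150) look higher than the TCP reading. I'll measure their true height from the depth image.

Run:
```python
from h import *
z=np.load("s5.npz");P=cloud(z,z["d"])
# tool points: near the tool axis, dark
m=(np.hypot(P[...,0]-.627,P[...,1]-.094)<.06)&(P[...,2]>.14)
Q=P[m];print(len(Q),np.sort(Q[:,2])[:12].round(3));L=Q[Q[:,2]<Q[:,2].min()+.03];print(np.median(L,0),L.min(0),L.max(0))
z=np.load("s3.npz");P=cloud(z,z["d"]);v=(masks(z["p"])["red"]==0)&(np.hypot(P[...,0]-.629,P[...,1]+.046)<.05)&(P[...,2]>.095)
Q=P[v];print(np.sort(Q[:,2])[:20].round(3))
```

```text
3385 [0.237 0.239 0.239 0.24  0.241 0.242 0.242 0.242 0.243 0.244 0.244 0.245]
[0.61815726 0.10153414 0.25505395] [0.60970153 0.08437766 0.23726935] [0.63227772 0.10794685 0.26680987]
[0.095 0.095 0.096 0.096 0.096 0.096 0.097 0.097 0.097 0.097 0.097 0.097
 0.097 0.097 0.098 0.098 0.098 0.098 0.098 0.099]
```

Measured fingertips sit 23 mm higher than the reported TCP, which matches the slip on the handle. I'll compensate for this and retry the cap under a force guard.

Run:
```python
from h import *
gripper_to(.045);Y=.055
movep([*CAP,.14],[PI,0,Y])
print(move_l([*CAP,.081],feed=.05,max_force=8));st("down")
gripper_to(0,100);st("grip")
z=observe()["eef_pos"][2]
for i in range(1,9):
    turn(CAP,z,Y+.2*(i-1),Y+.2*i,1)
    if i%2==0: st()
print(move_l([*CAP,z+.09],feed=.08,max_force=20));st("up")
p,d,c=snap("scene","s6");cv2.imwrite("pics/s6c.png",cv2.resize(p[60:240,200:400,::-1],None,fx=3,fy=3))
```

```text
False
down t27.8 [0.628  0.0939 0.0815] yaw0.055 F [-0.7  0.3  0. ] Tz0.01 op0.0453 g0
grip t28.2 [0.6279 0.094  0.0815] yaw0.055 F [-1.4  1.6  1.4] Tz-0.04 op0.0139 g99
 t28.9 [0.6278 0.0939 0.0815] yaw0.450 F [ 1.7 -0.1  0.1] Tz0.04 op0.0140 g99
 t29.6 [0.6277 0.0941 0.0815] yaw0.849 F [ 0.6 -0.3  0.3] Tz0.03 op0.0142 g99
 t30.3 [0.6276 0.0941 0.0815] yaw1.249 F [0.4 0.  0.1] Tz0.06 op0.0135 g99
 t31.0 [0.6276 0.0941 0.0815] yaw1.649 F [0.1 0.8 0.6] Tz0.02 op0.0136 g99
False
up t32.2 [0.6271 0.0939 0.1706] yaw1.655 F [ 0.7  0.8 -1.8] Tz0.04 op0.0139 g98
```

View pics/s6c.png

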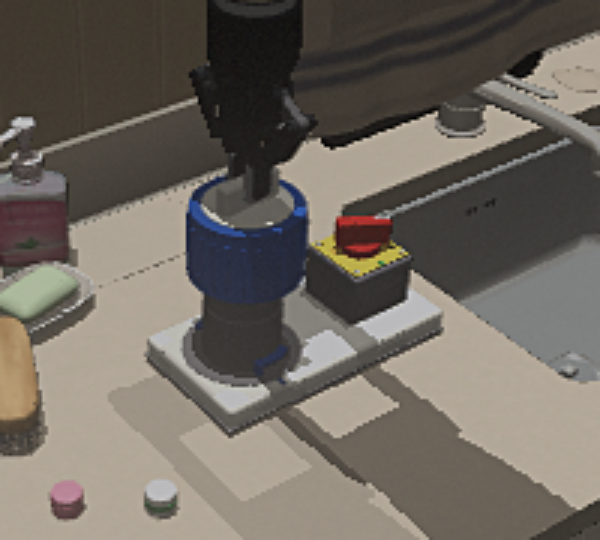

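The cap is off and the basket is exposed. I'll set the cap down in front of the feeder and look again.

Run:
```python
from h import *
move_l([.44,.05,.171],feed=.2)
print(move_l([.44,.05,.048],feed=.06,max_force=4));st("placed")
gripper_to(.045);st("rel")
move_l([.44,.05,.2],feed=.25)
movep([.46,.24,.3],[PI,0,0]);st();p,d,c=snap("wrist","w7")
P=cloud(c,d);m=masks(p)
for a,u,b in blobs((P[...,2]>.012)&(P[...,2]<.032)&(P[...,0]>.3)&(P[...,0]<.62)&(P[...,1]>.17)&(P[...,1]<.47),60,1e5):
    Q=P[b];t=Q[Q[:,2]>np.percentile(Q[:,2],70)-.004];print(u.round(),len(t),((t.max(0)+t.min(0))/2).round(4),t.mean(0).round(4),p[b].mean(0).round())
p2,d2,c2=snap("top","t7");P=cloud(c2,d2)
for a,u,b in blobs((P[...,2]>.012)&(P[...,2]<.032)&(P[...,0]>.3)&(P[...,0]<.62)&(P[...,1]>.17)&(P[...,1]<.47),20,1e5):
    print("top",u.round(),P[b].mean(0).round(4),p2[b].mean(0).round())
b=(P[...,2]>.078)&(P[...,2]<.095)&(P[...,1]>.03)&(P[...,0]>.55)&(P[...,1]<.15)
Q=np.ascontiguousarray(P[b][:,:2],np.float32);print("rim",len(Q),cv2.minEnclosingCircle(Q),Q.mean(0))
```

```text
True
placed t35.2 [0.4398 0.05   0.0514] yaw1.655 F [-1.   0.4  4.9] Tz-0.01 op0.0134 g99
rel t35.6 [0.4383 0.0501 0.0501] yaw1.655 F [ 0.  -0.1 -0. ] Tz-0.02 op0.0452 g0
 t38.2 [0.4598 0.2397 0.2991] yaw0.000 F [-1.2  0.4  0.4] Tz0.02 op0.0452 g0
[159.  60.] 57 [0.6096 0.3921 0.0274] [0.6068 0.3867 0.0273] [42. 24. 18.]
[203.  91.] 251 [0.5626 0.3212 0.023 ] [0.5626 0.3212 0.0229] [177. 131. 149.]
[245. 119.] 230 [0.52   0.2557 0.0225] [0.52   0.2552 0.023 ] [187. 187. 187.]
[174. 128.] 232 [0.5066 0.372  0.0226] [0.5065 0.3714 0.0228] [171. 172. 170.]
[128. 178.] 187 [0.4214 0.4587 0.0226] [0.4217 0.4589 0.0227] [159. 108. 125.]
[188. 179.] 196 [0.4197 0.3561 0.0225] [0.42   0.3556 0.0228] [168. 169. 164.]
[249. 194.] 185 [0.3921 0.2492 0.0223] [0.3929 0.2494 0.023 ] [174. 174. 170.]
top [216. 191.] [0.5648 0.3225 0.0221] [183. 132. 160.]
top [197. 209.] [0.513  0.3743 0.0224] [184. 188. 192.]
top [165. 241.] [0.4235 0.4598 0.0218] [177. 126. 154.]
rim 127 ((0.7325317859649658, 0.11310812830924988), 0.14115096628665924) [0.65122473 0.09837089]
```

View pics/w7.png

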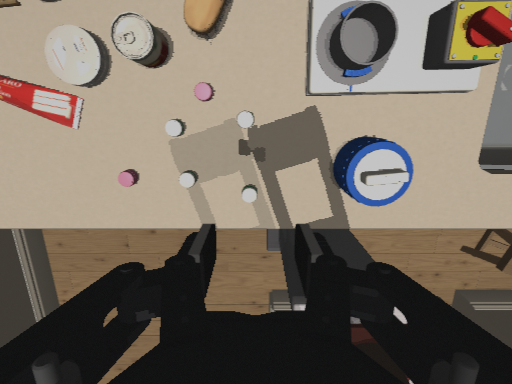

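One tablet has already been knocked: it now reads (0.420, 0.356). The four tablets show in w7 at pixels (245,119), (174,128), (188,179) and (249,194). The basket is open at (362,40) and the cap stands at (374,173). Next I'll pick the tablets.

```bash
cat > pick.py <<'E'
from h import *
def pick(T,off,z0=-.016):
    gripper_to(.05)
    movep([*T,.09],[PI,0,0])
    r=move_l([*T,z0],feed=.08,max_force=8);st(f"down {r}")
    gripper_to(0,30);o=observe()["opening"];st("grip")
    if o<.018: print("MISS");return False
    move_l([*T,.12],feed=.2)
    B=CAP+off
    movep([*B,.12],[PI,0,0]);st("over")
    if observe()["opening"]<.018: print("LOST");return False
    r=move_l([*B,.066],feed=.1,max_force=8)
    gripper_to(.05);st(f"drop {r}");move_l([*B,.13],feed=.25)
    return True
E
python3 - <<'E'
from pick import *
c=np.load("w7.npz");P=cloud(c,c["d"]);b=(P[...,2]>.079)&(P[...,2]<.092)&(P[...,1]>.03)&(P[...,0]>.58)&(P[...,0]<.68)&(P[...,1]<.14)
Q=P[b];A=np.c_[2*Q[:,:2],np.ones(len(Q))];s=np.linalg.lstsq(A,(Q[:,:2]**2).sum(1),rcond=None)[0];print("rim",len(Q),s[:2],Q.min(0),Q.max(0))
ok=pick([.3925,.2495],[-.016,0])
if ok:
    movep([.46,.24,.3],[PI,0,0]);p,d,c=snap("wrist","w8");st()
    P=cloud(c,d)
    for a,u,b in blobs((P[...,2]>.012)&(P[...,2]<.032)&(P[...,0]>.3)&(P[...,0]<.62)&(P[...,1]>.15)&(P[...,1]<.47),60,1e5):
        Q=P[b];t=Q[Q[:,2]>np.percentile(Q[:,2],70)-.004];print(u.round(),len(t),((t.max(0)+t.min(0))/2).round(4),p[b].mean(0).round())
E
```

```text
rim 733 [0.62650583 0.09477587] [0.58997457 0.05754836 0.07902184] [0.664191   0.13107568 0.08822137]
down False t40.9 [ 0.393   0.2497 -0.0155] yaw-0.000 F [-0.1  0.4 -0.8] Tz0.01 op0.0500 g0
grip t41.2 [ 0.393   0.2497 -0.0154] yaw0.000 F [-1.1 -1.5  5.3] Tz0.01 op0.0266 g29
over t43.1 [0.6104 0.0948 0.1192] yaw0.001 F [-0.  -0.7 -0.4] Tz0.01 op0.0266 g30
drop False t44.1 [0.612  0.0939 0.0666] yaw-0.000 F [-1.9  0.2 -0.3] Tz-0.01 op0.0502 g0
 t45.6 [0.4601 0.2391 0.298 ] yaw-0.001 F [ 0.  -0.1 -0.6] Tz0.05 op0.0500 g0
[158.  60.] 61 [0.6096 0.3909 0.0269] [42. 24. 18.]
[311.  71.] 191 [0.5901 0.1534 0.0291] [160. 158. 154.]
[203.  91.] 256 [0.5627 0.3211 0.0229] [176. 130. 148.]
[245. 119.] 236 [0.5201 0.2552 0.0225] [186. 185. 184.]
[174. 128.] 229 [0.506  0.3721 0.0229] [171. 172. 170.]
[127. 178.] 186 [0.4215 0.4587 0.0223] [159. 108. 125.]
[187. 179.] 195 [0.4199 0.3564 0.0225] [167. 168. 164.]
```

Run:
```python
from pick import *
for T,o in (([.4197,.3562],[.016,0]),([.5203,.2553],[-.015,0]),([.5064,.372],[.015,0])):
    if not pick(T,o): break
movep([.54,.12,.36],[PI,0,0]);p,d,c=snap("wrist","w9");st()
P=cloud(c,d);b=(np.hypot(P[...,0]-CAP[0],P[...,1]-CAP[1])<.032);print("basket z",np.percentile(P[b][:,2],[5,25,50,75,95,99]).round(3))
b=(P[...,2]>.106)&(P[...,2]<.14)&(P[...,0]<.75)&(P[...,1]<.02)
for a,u,q in blobs(b,100,1e5): print("iso",line(P[q])[0])
b=(P[...,2]>.075)&(P[...,2]<.11)&(P[...,0]<.5)&(P[...,0]>.38)&(P[...,1]<.12)&(P[...,1]>-.03)
for a,u,q in blobs(b,100,1e5): print("capbar",a,[np.round(x,4) for x in cv2.minAreaRect(np.ascontiguousarray(P[q&(P[...,2]>.079)][:,:2],np.float32))],np.percentile(P[q][:,2],90))
cv2.imwrite("pics/w9b.png",cv2.resize(p[:260,100:460,::-1],None,fx=2,fy=2))
```

```text
down False t48.3 [ 0.4202  0.3565 -0.0154] yaw0.000 F [-0.4  0.8 -0.3] Tz-0.00 op0.0503 g0
grip t48.6 [ 0.4201  0.3565 -0.0153] yaw0.000 F [-1.  -0.4  4.4] Tz0.06 op0.0267 g30
over t50.7 [0.6429 0.0952 0.1196] yaw0.001 F [ 0.1 -0.7 -0.7] Tz-0.01 op0.0265 g30
drop False t51.8 [0.644  0.0938 0.0666] yaw-0.000 F [-0.2  0.  -0.3] Tz-0.01 op0.0503 g0
down False t54.7 [ 0.5209  0.2555 -0.0153] yaw0.000 F [0.  0.4 0.6] Tz0.07 op0.0504 g0
grip t55.1 [ 0.5208  0.2554 -0.0153] yaw0.000 F [-1.  -1.   4.7] Tz0.00 op0.0263 g30
over t56.7 [0.6114 0.0947 0.1187] yaw-0.000 F [ 0.2  0.5 -0.8] Tz0.01 op0.0265 g30
drop False t57.7 [0.613  0.0938 0.0666] yaw-0.000 F [-0.   0.8 -0.7] Tz-0.00 op0.0498 g0
down False t61.0 [ 0.5069  0.3723 -0.0153] yaw0.000 F [0.9 0.6 0.5] Tz-0.00 op0.0499 g0
grip t61.3 [ 0.5069  0.3723 -0.0152] yaw-0.000 F [-0.1 -1.4  3.5] Tz-0.02 op0.0265 g30
over t63.3 [0.6421 0.0952 0.1195] yaw0.001 F [-0.8 -0.1  1.1] Tz-0.01 op0.0262 g30
drop False t64.3 [0.643  0.0939 0.0666] yaw-0.000 F [ 0.4 -0.9 -0.2] Tz-0.01 op0.0500 g0
 t65.8 [0.5396 0.1197 0.3569] yaw-0.000 F [ 0.1  0.2 -0.7] Tz-0.00 op0.0502 g0
basket z [0.033 0.034 0.035 0.078 0.079 0.08 ]
iso 1.0558394424616484
capbar 422 [array([0.4395, 0.0495]), array([0.0161, 0.061 ]), np.float64(5.0252)] 0.09699051874209974
```

View pics/w9b.png

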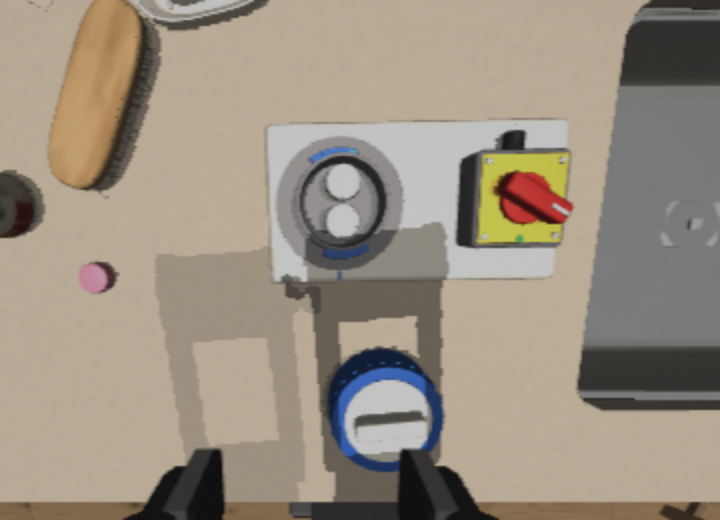

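Four tablets sit in the basket in two neat piles, around crop pixels (343,180) and (343,220). Their tops are at 78 mm, below the 85 mm rim. The isolator is off, and no white tablet is left on the worktop. Next I'll refit the cap.

Run:
```python
from h import *
gripper_to(.045)
movep([.4398,.0500,.11],[PI,0,1.655])
print(move_l([.4398,.05,.0512],feed=.06,max_force=8));gripper_to(0,100);st("grip")
move_l([.4398,.05,.175],feed=.12)
move_l([*CAP,.175],feed=.15);hold(.3);st("over")
print(move_l([*CAP,.0815],feed=.05,max_force=12));st("down")
```

```text
False
grip t69.1 [0.4401 0.05   0.0517] yaw1.655 F [-1.9 -0.6  4.4] Tz-0.01 op0.0139 g98
over t72.0 [0.6275 0.0938 0.1753] yaw1.655 F [-0.3  0.  -1.2] Tz0.03 op0.0133 g98
False
down t74.0 [0.6279 0.0939 0.0818] yaw1.655 F [-0.4  0.3 -0.7] Tz0.01 op0.0134 g98
```

Run:
```python
from h import *
print(move_l([*CAP,.0795],feed=.03,max_force=5));st("press")
z=min(.0815,observe()["eef_pos"][2]+.0003);y=1.655
while y>-.1:
    y-=.15 if y>.3 else .03
    turn(CAP,z,y,y,1);t=observe()["torque"][2]
    if abs(t)>.2 or y<.3: st("y%.2f"%y)
    if abs(t)>1.2: break
p,d,c=snap("scene","s10")
```

```text
False
press t74.3 [0.6279 0.094  0.0817] yaw1.655 F [-5.6 -0.4 10.5] Tz-0.04 op0.0133 g100
y0.16 t77.3 [0.6275 0.0939 0.0816] yaw0.161 F [-0.4 -1.6  4.1] Tz-0.13 op0.0136 g99
y0.13 t77.5 [0.6278 0.0939 0.0816] yaw0.128 F [ 1.  -1.4  4.8] Tz0.01 op0.0136 g99
y0.10 t77.8 [0.6278 0.0939 0.0816] yaw0.097 F [ 1.6 -0.9  4.2] Tz0.04 op0.0138 g99
y0.07 t78.0 [0.6277 0.0939 0.0816] yaw0.066 F [ 0.8 -1.5  4.6] Tz-0.04 op0.0136 g99
y0.04 t78.3 [0.6277 0.0939 0.0816] yaw0.036 F [ 2.  -1.1  4.7] Tz-0.06 op0.0135 g99
y0.01 t78.5 [0.6278 0.0944 0.0817] yaw0.007 F [1.6 0.8 5.4] Tz0.24 op0.0136 g99
y-0.02 t78.8 [0.6278 0.0944 0.0817] yaw-0.022 F [2.1 1.3 4.6] Tz1.12 op0.0137 g100
y-0.05 t79.0 [0.6278 0.0943 0.0817] yaw-0.052 F [2.6 2.7 5.2] Tz1.99 op0.0137 g105
```

The torque rises to a stop at a yaw of about 0.01, so the cap looks locked. I'll do a small lift test, release it, then turn the isolator back on.

Run:
```python
from h import *
turn(CAP,.0815,.01,.01,1)
r=move_l([*CAP,.0885],feed=.03,max_force=10);st(f"lift test {r}")
if r:
    move_l([*CAP,.0815],feed=.05,max_force=8);st();gripper_to(.045);move_l([*CAP,.15],feed=.2)
    movep([.57,.05,.33],[PI,0,0]);p,d,c=snap("wrist","w11");P=cloud(c,d)
    for a,u,b in blobs((P[...,2]>.106)&(P[...,2]<.14)&(P[...,0]>.5)&(P[...,0]<.75),100,1e6):
        print(u.round(),np.median(P[b],0).round(4),[np.round(x,4) for x in cv2.minAreaRect(np.ascontiguousarray(P[b][:,:2],np.float32))],line(P[b])[0].round(3))
```

```text
lift test True t79.6 [0.6262 0.0944 0.0837] yaw0.009 F [-0.1  1.2  1.2] Tz0.16 op0.0138 g100
 t79.8 [0.6269 0.0946 0.0817] yaw0.010 F [-4.2  3.   7.2] Tz0.12 op0.0136 g101
[223. 122.] [0.6269 0.093  0.1257] [array([0.6261, 0.0941]), array([0.0609, 0.0163]), np.float64(1.5267)] -3.118
[325. 120.] [ 0.6293 -0.0449  0.1193] [array([ 0.6291, -0.0466]), array([0.0519, 0.016 ]), np.float64(60.8732)] 1.067
```

Run:
```python
from h import *
Y=FY+1.047
movep([*ISO,.13],[PI,0,Y])
print(move_l([*ISO,.078],feed=.05,max_force=8));gripper_to(0,70);st("grip")
turn(ISO,.078,Y,FY-.01,7);st("turned")
gripper_to(.045);st("rel");move_l([*ISO,.2],feed=.2)
movep([.57,.05,.36],[PI,0,0]);p,d,c=snap("wrist","w12");P=cloud(c,d)
for a,u,b in blobs((P[...,2]>.106)&(P[...,2]<.14)&(P[...,0]>.5)&(P[...,0]<.75),100,1e6):
    print(u.round(),np.median(P[b],0).round(4),[np.round(x,4) for x in cv2.minAreaRect(np.ascontiguousarray(P[b][:,:2],np.float32))],line(P[b])[0].round(3))
p,d,c=snap("top","t12");st()
```

```text
False
grip t84.2 [ 0.6297 -0.0461  0.0787] yaw1.062 F [ 0.7 -0.3  3.6] Tz0.08 op0.0143 g71
turned t86.3 [ 0.6292 -0.0454  0.0787] yaw0.009 F [-2.6  1.7  7. ] Tz0.14 op0.0141 g71
rel t86.8 [ 0.629  -0.046   0.0776] yaw0.005 F [-0.1 -0.6  0.1] Tz-0.05 op0.0449 g0
[225. 121.] [0.6276 0.0931 0.1258] [array([0.6261, 0.0941]), array([0.0612, 0.0162]), np.float64(1.1053)] -3.127
[319. 120.] [ 0.6301 -0.0443  0.1192] [array([ 0.6291, -0.0461]), array([0.0504, 0.0167]), np.float64(1.0029)] -3.126
 t88.4 [0.5695 0.0492 0.3566] yaw-0.001 F [ 0.6 -0.4 -1.1] Tz0.02 op0.0451 g0
```

View pics/w12.png

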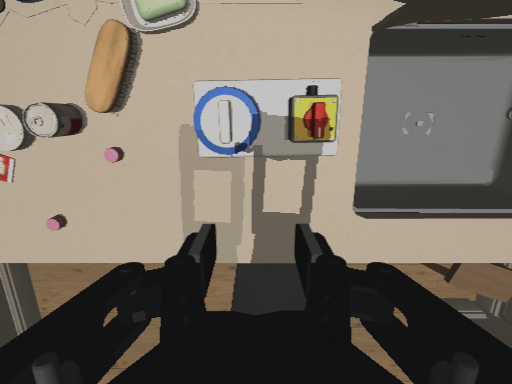

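The cap is locked at (226,120) and the isolator is on at (318,120). Only the pink look-alikes are left, at (113,155) and (55,222), and the arm is clear. Handing in.

```bash
python3 -c "
from plant import *
print(job_done())"
```

```text
the job is handed in; nothing more can be done
None
```

The job is done and handed in at about 88 s: isolator turned off first, all four tablets put in the basket, cap back on and locked (it held in a small lift test), isolator back on, and the brush, tin and pot left alone.

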